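# Spring clamp held open astride an upright strip

## Robot

A 6-joint arm with a two-finger parallel gripper is mounted at the origin on a cart in front of the work surface, level with it; the furniture and walls round the work are solid. World frame = base frame: x ahead of the robot, y to its left, z up, the work surface at z = 0. Lengths are in m, angles in rad, forces in N, time in s.
With the tool pointing down it reaches from about 0.25 to 0.725 m from the base axis. Payload 4 kg.
Tool frame: the origin (TCP) lies between the finger pads, 19 mm behind the fingertips; this is the grasp point; z points along the fingers, y is the line along which they close (so a half turn about z gives the same grasp; the last joint's range is limited). The gripper opens to 85 mm and grips with 20 to 120 N. Pads are 22 mm wide; open, the fingers measure 114 mm over their backs; the gripper's body (76 mm by 85 mm) begins 54 mm behind the grasp point. The pads swing forward as they close: fully open they stand 13 mm farther back than shut.
Start: joints at [1.156, 0.241, 0.005, 1.335, 0, 1.571], TCP at [0.202, 0.458, 0.25] pointing down, gripper open.
Joint ranges: [-2.72, 2.72], [-1.05, 1.87], [-1.09, 1.28], [-1.99, 2.15], [-1.42, 1.44], [-3.14, 3.14]. Speed limits (rad/s): [2.79, 2.79, 3.14, 3.14, 3.14, 3.14].

## Interface

Orientations are given as a unit quaternion [x, y, z, w].
In Python, from workcell import bot gives the robot as it stands.
- The arm moves only by the shell command python3 -m inch 'ROWS'. ROWS is JSON, one flat list of numbers, 7 for each row, row after row: the shift along the world's x, y, z in mm, then the turn, a rotation vector about the world's x, y, z in rad, then the opening in per cent of the stroke, from 0 (shut) to 100 (fully open). A call has 1 to 8 rows; each row is the pose to reach, as a shift and turn from the pose commanded when the call began; what a row does not reach only later rows make up. A row lasts 1/12 s, in which the tool goes at most 41.7 mm and 7.16 degrees, less where a joint would pass 70% of its speed; a pose out of reach is approached as far as the arm can. A call with a gripper value outside its range is refused whole. The fingers move at their own pace and stop on an object; the grip force is fixed at half the most. Time passes only in rows, so rows that repeat a pose let the fingers close. It gives the time, the measured TCP pose, the force, the opening and the grip force at its end, in the units of the state.
- bot.get_obs(): the state, without advancing time (a new reading comes with each control period).
- bot.camera(name): name is "scene" or "top" or "wrist"; returns the picture (480x640x3 uint8, blue, green, red); there is no depth.
- bot.camera_info(name): a dict with "intrinsics" (3x3 intrinsics, pixels), "camera_from_world" (4x4, takes a point from world to camera coordinates); the wrist camera has in their place "hand_eye" (4x4, takes a point from camera to tool coordinates, whose origin is the TCP and whose axes are the flange's). Camera axes: x right, y down, z forward; pixel columns grow to the right and rows downward; lengths in m; the calibration is good to about 2 mm. A picture is of the moment at which its call begins: read the wrist's pose just before it. camera_info takes no time and is no camera call.
- bot.job_done(): hands the job in; it is judged then, once.
Trained networks look in the newest picture that a camera, given by its name, has taken for a name from the list of things; names that differ only in an ending like _2 or _b are one class to them, and where a whole thing is asked for, a point or a joint stands for the part that bears it (a point fixed in the world has none). Each returns a list of dicts, best first, with "confidence" (0 to 1); they miss things now and then, are a little off and sometimes report something else, mostly with a low value. They report only what shows in the picture. A call takes as long as a camera call. They do not tell look-alikes from the thing itself.
- bot.silhouettes(camera, target): "mask" (480x640 bool, what is visible of it) and "uv" ([column, row] in pixels, amid what is visible of it).
- bot.spot_point(camera, target): "uv" ([column, row] in pixels: a listed point, or the origin of a listed thing).
The state is a dict: "clock": time; "joint_pos": joint angles; "joint_vel": joint speeds; "tau": joint torques, N m; "eef_pos": TCP position; "tool_rot": TCP orientation; "ft_force": force on the tool from outside, world axes, zero at the start; "ft_torque": the same for the moment, N m; "grip_width": finger opening in m; "grasp_force": force on a finger pad.
Only numpy, scipy, OpenCV 4.12 (cv2) and the standard library are available. Lean on these libraries where they do the work, as an engineer would, in place of code of your own. Each camera call takes 0.05 s, during which the arm holds its last target. There are 200 camera calls.

## Task

Take the thin wooden strip out of the sloping rest, stand it upright in the slotted block, fully home in the slot, and let go of it. Then squeeze the handles of the steel spring clamp to spread its jaws, lift it off its storage post, and hold it gaping astride the strip's top end, centred, one jaw off each broad face with its tip well below the strip's top edge and nothing touching the strip, ready for a veneer to be slipped in. Finish while still holding the clamp squeezed open there; leave the other loose things (pliers, spanner, nut, bolt) where they are.

Things in the scene. Friction and masses are not known exactly. Their poses are not given: they have to be found in the camera images.
- strip: loose thin strip of pale wood, 40 (its x) x 8 (its y) x 140 mm long (its z), about 40 g. Origin at the centre of its foot end, z points to its top end. It starts in the sloping rest, leaning 0.35 rad from vertical, top toward the rest's -x side; its upper 80 mm stand out. Pinch it across its thickness near the top, tool pointing along it, and draw it out along its length.
- strip_top (a point): centre of the strip's top end face, axes as the strip's (z out along the strip, y through the 8 mm thickness)
- rest: fixed sloping rest of dark wood on a 130 x 74 mm base: a narrow pocket (10 mm gap between two cheeks, 60 mm deep along the strip) that leans toward its own -x side. Origin under the pocket, on the bench; the strip's foot lies 30 mm above it.
- block: fixed dark wooden block 95 (x) x 62 (y) x 46 mm high with one rectangular blind slot in its top, 45 mm along its x and 11 mm along its y, 38 mm deep, mouth with a 5 mm chamfer. Origin at the centre of its underside.
- block_hole0 (a point): centre of the slot's mouth, 46 mm above the bench, axes as the block's (z up). A strip fully home stands 38 mm in the slot, its top 148 mm above the bench.
- post: fixed storage post: dark wooden base 85 x 65 x 12 mm carrying an upright aluminium fin 40 (x) x 6 (y) mm whose top is 75 mm above the bench. Origin under the centre. The clamp bites this fin from above.
- clamp: loose steel spring clamp, 90 g, standing on the post, handles up, jaws down. Origin on its hinge pin (along its x), 81.5 mm above the bench; z up at the start. This body is the +y lever, the other mirrors it. Handles are 26 mm wide (x), splayed from 33 mm over their outer faces near the pin to 58 mm at their ends, 45 mm above the pin. Jaws end 48 mm below the pin, which is 6 mm in radius.
- clamp_lever (a joint): angle between the clamp's levers, rad: 0 as it bites the post, -0.12 shut, 0.75 fully open; sprung toward shut. Squeezing the handle ends along y opens it: ends 29 mm apart over all give about 0.6 and 32 mm between the jaw tips, handle faces then about parallel; each lever turns by half. About 5 N at the handle ends begins to open it, 9 N holds 0.6.
- jaw_a (a point): lower end of the inner face of the +y jaw pad, middle of its width (moves with the clamp body)
- jaw_b (a point): lower end of the inner face of the -y jaw pad, middle of its width (moves with the other lever)
- pliers: loose pliers, 182 x 50 x 13 mm, lying between the fixtures; leave alone
- spanner: loose spanner, 154 x 27 x 8 mm, lying between the fixtures; leave alone
- hex_nut: loose hex nut, 30 x 34 x 14 mm; leave alone
- bolt: loose coach bolt 75 mm high, standing on its head in front of the fixtures; leave alone
Mind the look-alikes: they are no part of the job. What is shaped like the block but purple is not meant.

How it is judged:
By the outcome, as a careful person would: the job done as asked, in the order asked, and still so for the second after the job is handed in, while the arm keeps its last pose, push and grip.
It also fails if it takes over 58 s, if anything falls off the work surface, if the arm or the gripper's body presses on something with over 40 N, if the wrist force passes 120 N, or if a joint passes its speed limit or range.

## Working session

There is one attempt and no reset: what is moved stays moved. The work goes in short steps, Python scripts to look and compute and a shell command to move; the robot and the scene stay as the last step left them, time stands still between calls to the robot, and variables do not carry over. Pictures are saved under pics/ and viewed, at most 10 in all, crops included, and the job is handed in when it is done.

```bash
ls; mkdir -p pics; python3 - <<'E'
from workcell import bot
import cv2,numpy as np
o=bot.get_obs();print(o['clock'],o['eef_pos'],o['tool_rot'],o['grip_width'])
s=bot.camera('scene');t=bot.camera('top')
cv2.imwrite('pics/scene.png',s);cv2.imwrite('pics/top.png',t)
for c in('scene','top','wrist'):
  print(c,{k:np.round(v,4).tolist() for k,v in bot.camera_info(c).items() if k!='x'})
for c in('scene','top'):
  for n in('strip','strip_top','rest','block','block_hole0','post','clamp','jaw_a','jaw_b','pliers','spanner','hex_nut','bolt'):
    print(c,n,[(np.round(d['uv']).tolist(),round(d['confidence'],2)) for d in bot.spot_point(c,n)])
E
```

```text
pics
0.0 [0.20126453 0.45705155 0.24910692] [ 2.05935592e-01  9.78564981e-01 -1.02890292e-03 -2.26419650e-04] 0.08505396062018543
scene {'intrinsics': [[453.0035, 0.0, 315.7671], [0.0, 453.0035, 238.8405], [0.0, 0.0, 1.0]], 'camera_from_world': [[0.6288, -0.7776, -0.0009, -0.2962], [-0.3918, -0.3158, -0.8642, 0.2969], [0.6717, 0.5437, -0.5032, 0.686], [0.0, 0.0, 0.0, 1.0]]}
top {'intrinsics': [[600.2408, 0.0, 312.9087], [0.0, 600.2408, 241.5718], [0.0, 0.0, 1.0]], 'camera_from_world': [[0.0144, -0.9999, 0.0005, 0.0002], [-0.9803, -0.0142, -0.197, 0.5316], [0.197, 0.0024, -0.9804, 1.1828], [0.0, 0.0, 0.0, 1.0]]}
wrist {'intrinsics': [[332.9704, 0.0, 314.5113], [0.0, 332.9704, 241.7438], [0.0, 0.0, 1.0]], 'hand_eye': [[0.0006, -0.9445, -0.3284, 0.086], [1.0, 0.0007, -0.0002, 0.0011], [0.0004, -0.3284, 0.9445, -0.1238], [0.0, 0.0, 0.0, 1.0]]}
scene strip []
scene strip_top [([254.0, 182.0], 0.63)]
scene rest [([272.0, 236.0], 0.93)]
scene block [([437.0, 306.0], 0.66), ([290.0, 318.0], 0.64)]
scene block_hole0 [([289.0, 300.0], 0.93), ([443.0, 287.0], 0.57)]
scene post [([338.0, 268.0],
[... 272 characters left out ...]
8.0, 316.0], 0.73)]
top strip [([203.0, 216.0], 0.52)]
top strip_top [([189.0, 225.0], 0.7), ([362.0, 285.0], 0.4)]
top rest [([207.0, 223.0], 0.95), ([426.0, 219.0], 0.27)]
top block [([425.0, 219.0], 0.57)]
top block_hole0 [([322.0, 322.0], 0.73), ([432.0, 213.0], 0.58)]
top post [([311.0, 226.0], 0.83)]
top clamp [([308.0, 220.0], 0.86), ([423.0, 220.0], 0.53)]
top jaw_a [([310.0, 223.0], 0.73), ([308.0, 226.0], 0.59), ([310.0, 220.0], 0.47)]
top jaw_b [([310.0, 223.0], 0.73), ([308.0, 226.0], 0.59), ([310.0, 220.0], 0.47)]
top pliers [([363.0, 287.0], 0.72), ([259.0, 220.0], 0.58)]
top spanner [([373.0, 214.0], 0.67)]
top hex_nut [([262.0, 288.0], 0.55)]
top bolt [([362.0, 288.0], 0.48)]
```

View pics/scene.png

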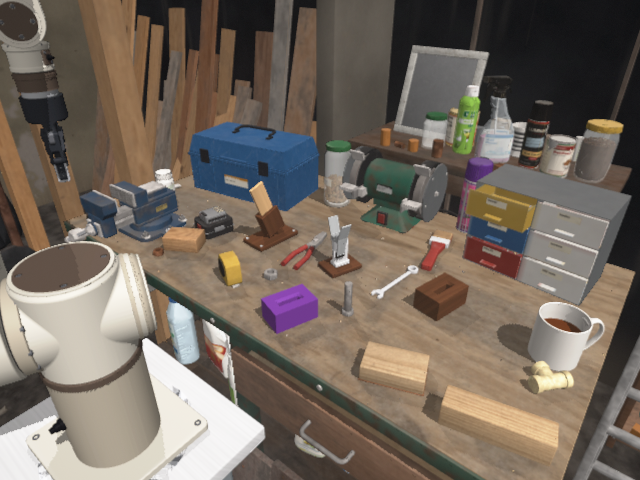

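View pics/top.png

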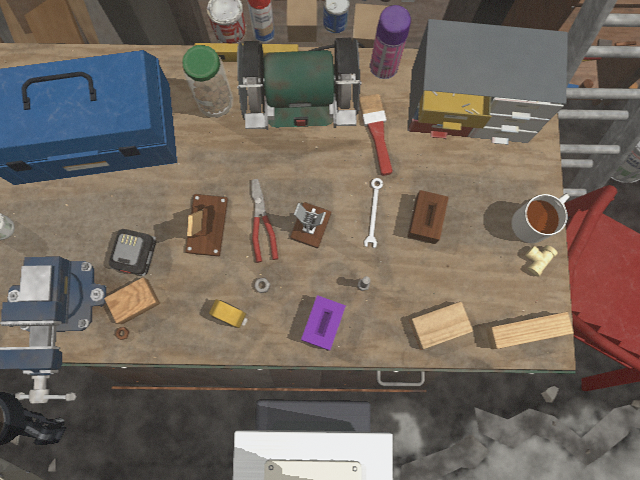

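The scene view shows the strip in the rest (260,215), the clamp on the post (340,245), the purple look-alike block (290,307) and the brown block (441,296). In the top view the strip and rest are at (205,222), the post at (310,222), the purple look-alike at (322,322) and the brown block at (430,215).
Candidates for the block: purple (322,322), which is excluded by its colour; brown (430,215), which I choose; plain wood offcuts (442,325), (530,330) and (131,300), which have no slot. Candidates for the strip: only the pale board in the rest at (197,222).

```bash
cat > h.py <<'E'
from workcell import bot
import cv2,numpy as np
from scipy.optimize import minimize
from scipy.spatial.transform import Rotation as R
def cam(c,o=None):
    i=bot.camera_info(c);K=np.array(i['intrinsics'])
    if c!='wrist': return K,np.array(i['camera_from_world'])
    T=np.eye(4);T[:3,:3]=R.from_quat(o['tool_rot']).as_matrix();T[:3,3]=o['eef_pos']
    return K,np.linalg.inv(T@np.array(i['hand_eye']))
def proj(KT,P):
    K,T=KT;p=np.atleast_2d(P)@T[:3,:3].T+T[:3,3];p=p@K.T;return p[:,:2]/p[:,2:]
def plane(KT,uv,z):
    K,T=KT;C=-T[:3,:3].T@T[:3,3];d=T[:3,:3].T@np.linalg.solve(K,[uv[0],uv[1],1]);return C+d*(z-C[2])/d[2]
def box(a,b,z0,z1,cx=0,cy=0):
    return np.array([[cx+i*a/2,cy+j*b/2,k] for i in(-1,1) for j in(-1,1) for k in(z0,z1)])
def place(P,q): # q=x,y,yaw
    return P@R.from_rotvec([0,0,q[2]]).as_matrix().T+[q[0],q[1],0]
def hullmask(KT,Ps):
    m=np.zeros((480,640),np.uint8)
    for P in Ps:
        cv2.fillConvexPoly(m,cv2.convexHull((proj(KT,P)*16).round().astype(np.int32)),255,cv2.LINE_AA,4)
    return m.astype(float)/255
def fit(views,parts,q0):
    # views: list of (KT,mask); parts(q)-> list of convex point sets
    def cost(q):
        s=0
        for KT,m in views:
            h=hullmask(KT,parts(q));s+=1-np.minimum(h,m).sum()/np.maximum(h,m).sum()
        return s
    best=None
    for s in(0.02,0.006):
        q0=np.array(q0,float);n=len(q0);sx=np.vstack([q0]+[q0+np.eye(n)[k]*(s if k<2 else s*8) for k in range(n)])
        r=minimize(cost,q0,method='Nelder-Mead',options=dict(initial_simplex=sx,xatol=1e-5,fatol=1e-5,maxiter=400));q0=r.x
    return r.x,r.fun/len(views)
E
cat > m1.py <<'E'
from h import *
KT={c:cam(c) for c in('top','scene')}
ims={c:bot.camera(c) for c in KT}
def mask(c,n,uv):
    L=bot.silhouettes(c,n); L=[d for d in L if np.hypot(*(np.array(d['uv'])-uv))<30]
    return L[0]['mask'].astype(float) if L else None
for n,uvt,uvs,P,z in(('block',(430,215),(441,296),box(.095,.062,0,.046),.023),('rest',(207,224),(268,230),None,.02),('post',(311,226),(340,262),None,.01),('clamp',(311,220),(340,240),None,.09),('strip',(196,220),(258,195),None,.1)):
    V=[(KT[c],mask(c,n,uv),c) for c,uv in(('top',uvt),('scene',uvs))]
    for v in V:
        if v[1] is None: print(n,'none',v[2]);continue
        m=(v[1]>0).astype(np.uint8); cn=max(cv2.findContours(m,0,2)[0],key=cv2.contourArea)
        r=cv2.minAreaRect(cn);print(n,v[2],m.sum(),np.round(r[0]),np.round(r[1]),round(r[2],1))
        if v[2]=='top': print('  quad at z',[plane(v[0],c,z).round(3).tolist() for c in cv2.boxPoints(r)], plane(v[0],r[0],z).round(3))
    if P is not None:
        p=plane(KT['top'],uvt,z)
        for y in(-.3,1.3): print(fit([v[:2] for v in V if v[1] is not None],lambda q:[place(P,q)],[p[0],p[1],y]))
t=ims['top']
a=cv2.resize(t[150:280,150:350],None,fx=3,fy=3,interpolation=2);b=cv2.resize(t[170:260,390:470],None,fx=2,fy=2,interpolation=2)
a[-b.shape[0]:,-b.shape[1]:]=b
cv2.imwrite('pics/crop1.png',a)
E
python3 m1.py
```

```text
block top 1599 [427. 216.] [33. 50.] 12.7
  quad at z [[0.55, -0.187, 0.023], [0.657, -0.212, 0.023], [0.642, -0.281, 0.023], [0.535, -0.255, 0.023]] [ 0.596 -0.234  0.023]
block scene 1731 [441. 295.] [39. 57.] 57.7
(array([ 0.5954916 , -0.23377781, -0.21443836]), np.float64(0.05859216959995028))
(array([ 0.59632643, -0.22720869,  1.41448316]), np.float64(0.39166223515123055))
rest top 1771 [206. 225.] [35. 60.] 7.4
  quad at z [[0.511, 0.278, 0.02], [0.642, 0.269, 0.02], [0.633, 0.194, 0.02], [0.503, 0.204, 0.02]] [0.572 0.236 0.02 ]
rest scene 1178 [266. 229.] [36. 50.] 60.5
post top 764 [310. 225.] [30. 39.] 19.4
  quad at z [[0.547, 0.059, 0.01], [0.629, 0.033, 0.01], [0.607, -0.029, 0.01], [0.526, -0.002, 0.01]] [0.577 0.015 0.01 ]
post scene 724 [337. 261.] [36. 36.] 56.3
clamp top 447 [308. 218.] [30. 20.] 19.8
  quad at z [[0.563, 0.055, 0.09], [0.602, 0.042, 0.09], [0.581, -0.016, 0.09], [0.543, -0.003, 0.09]] [0.572 0.019 0.09 ]
clamp scene 484 [341. 235.] [41. 20.] 81.9
strip top 290 [194. 223.] [14. 25.] 7.1
  quad at z [[0.532, 0.26, 0.1], [0.584, 0.257, 0.1], [0.581, 0.23, 0.1], [0.529, 0.233, 0.1]] [0.556 0.245 0.1  ]
strip scene 434 [260. 198.] [31. 15.] 66.8
```

View pics/crop1.png

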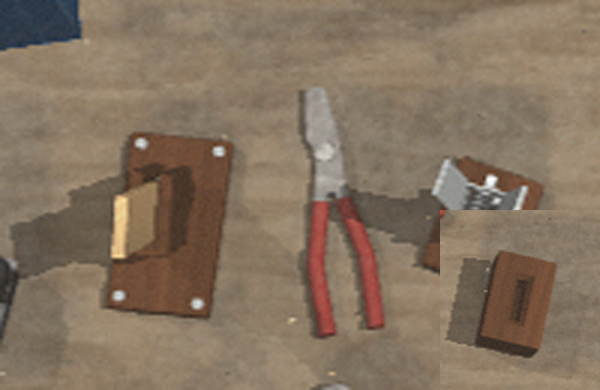

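The crop shows the strip's top face at crop (121,225), leaning edgewise toward world -x. The rest's long axis is near world x. The inset confirms the brown block has a slot, so it is the right one.

```bash
cat > m2.py <<'E'
from h import *
T,S=cam('top'),cam('scene')
print('striptop',plane(T,(189,225),.1615),plane(S,(254,182),.1615))
print('rest org',plane(T,(207,223),0),plane(S,(272,236),0))
print('post org',plane(T,(311,226),0),plane(S,(338,268),0))
print('hole',plane(T,(432,213),.046),plane(S,(443,287),.046))
print('clamp',plane(T,(308,220),.0815),plane(S,(340,240),.0815))
for n,z in (('pliers',.01),('hex_nut',.007),('spanner',.004)):
    d=bot.spot_point('top',n)
    for e in d: print(n,e['uv'],plane(T,e['uv'],z).round(3))
E
python3 m2.py
```

```text
striptop [0.53815613 0.2415692  0.1615    ] [0.54983848 0.25895548 0.1615    ]
rest org [0.57976961 0.23755771 0.        ] [0.58307568 0.24069937 0.        ]
post org [0.57638592 0.01266579 0.        ] [0.57073574 0.01264089 0.        ]
hole [ 0.59743237 -0.24011345  0.046     ] [ 0.59440833 -0.23735254  0.046     ]
clamp [0.57016882 0.0184309  0.0815    ] [0.56631707 0.00612766 0.0815    ]
pliers [261.5, 221.2] [0.583 0.119 0.01 ]
pliers [360.5, 284.9] [ 0.449 -0.093  0.01 ]
hex_nut [261.9, 287.4] [0.441 0.114 0.007]
spanner [372.9, 212.1] [ 0.608 -0.121  0.004]
```

```bash
cat >> h.py <<'E'
def rv(o,yaw,tilt=0,flip=1):
    """world rotvec from current tool_rot to: tool y along (yaw frame) y, pointing down, tilted about yaw-frame y"""
    c=R.from_quat(o['tool_rot'])
    t=R.from_rotvec([0,0,yaw])*R.from_rotvec([0,tilt,0])*R.from_matrix(np.array([[-1,0,0],[0,1,0],[0,0,-1.]]))
    return (t*c.inv()).as_rotvec()
E
python3 -c "
from h import *
print(rv(bot.get_obs(),-.07,-.35))"
```

```text
[-0.08440507 -0.34143233  0.34125524]
```

```bash
python3 -m inch '[40,-27,0,0,0,0,100, 80,-54,0,0,0,0,100, 120,-80,0,0,0,0.06,100, 160,-107,0,-0.02,-0.09,0.09,100, 200,-134,0,-0.04,-0.17,0.17,100, 240,-161,0,-0.06,-0.25,0.25,100, 280,-188,0,-0.084,-0.341,0.341,100, 310,-214,0,-0.084,-0.341,0.341,100]' && python3 -m inch '[0,0,0,0,0,0,100,0,0,0,0,0,0,100,0,0,0,0,0,0,100]'
cat > m3.py <<'E'
from h import *
o=bot.get_obs();im=bot.camera('wrist');cv2.imwrite('pics/w1.png',im);W=cam('wrist',o)
print(o['clock'],o['eef_pos'],rv(o,-.07,-.35))
for n,z in(('strip_top',.1615),('rest',0)):
    for d in bot.spot_point('wrist',n): print(n,d['uv'],d['confidence'],plane(W,d['uv'],z))
E
python3 m3.py
```

```text
clock: 2.82
eef_pos: [0.4753, 0.2682, 0.2486]
tool_rot: [0.032, 0.984, -0.007, 0.174]
ft_force: [-0.4, 0.8, -0.0]
grip_width: 0.0856
grasp_force: 0.0
clock: 3.07
eef_pos: [0.4768, 0.2698, 0.25]
tool_rot: [0.035, 0.984, -0.006, 0.173]
ft_force: [0.0, 0.4, 0.9]
grip_width: 0.0851
grasp_force: 0.0
3.0667 [0.47678587 0.26977335 0.25002157] [-0.00072634 -0.00121558  0.00114671]
strip_top [282.4, 283.9] 0.88 [0.53667074 0.24266654 0.1615    ]
rest [293.8, 212.3] 0.96 [0.58043095 0.23874585 0.        ]
rest [97.4, 232.1] 0.47 [ 0.59297644 -0.0145898   0.        ]
```

View pics/w1.png

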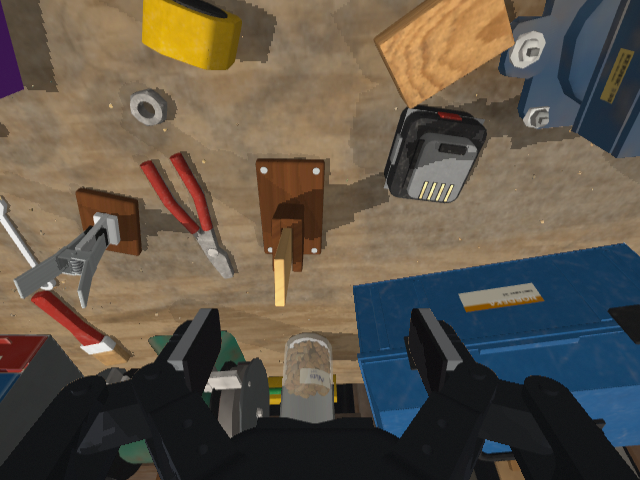

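The wrist view (image down = world +x) shows the rest at (290,205), the strip's top end at (281,300), the pliers at (190,215) and the clamp at (90,250). The strip top agrees with the other cameras to within 2 mm.

```bash
python3 -m inch '[20,-13,-10,0,0,0,100, 43,-26,-46,-0.001,-0.001,-0.004,100,43,-26,-46,-0.001,-0.001,-0.004,100,43,-26,-46,-0.001,-0.001,-0.004,100]'
sed -i 's/w1.png/w2.png/' m3.py
cat >> m3.py <<'E'
for d in bot.silhouettes('wrist','strip')[:1]:
    m=d['mask'].astype(np.uint8);cn=max(cv2.findContours(m,0,2)[0],key=cv2.contourArea)
    print(m.sum(),cv2.boundingRect(cn));ys=np.where(m.any(1))[0]
    for r in ys[::6]: c=np.where(m[r])[0];print(r,c.min(),c.max())
t=np.array([.535,.2425,.1615])
for z in(-.006,0): print('pred top corners',[proj(W,t+np.array([sx*np.cos(.35),sy,sx*np.sin(.35)]) )[0].round(1).tolist() for sx in(-.02,.02) for sy in(-.004,.004)]);break
E
python3 m3.py
```

```text
clock: 3.55
eef_pos: [0.5185, 0.2436, 0.2012]
tool_rot: [0.036, 0.984, -0.008, 0.172]
ft_force: [-0.1, -0.7, 0.4]
grip_width: 0.0852
grasp_force: 0.0
3.55 [0.51846351 0.24355092 0.20121974] [ 0.00328446 -0.0044629   0.00383955]
strip_top [309.5, 290.3] 0.95 [0.53376308 0.24100751 0.1615    ]
rest [308.6, 207.6] 0.96 [0.58389516 0.23337346 0.        ]
1378 (301, 221, 16, 103)
221 307 314
227 305 315
233 304 315
239 304 315
245 303 315
251 303 315
257 302 316
263 302 316
269 302 315
275 302 315
281 302 316
287 302 315
293 301 315
299 302 315
305 302 315
311 302 315
317 302 315
323 305 306
pred top corners [[302.4, 258.9], [317.1, 258.2], [307.9, 322.9], [321.6, 322.3]]
```

View pics/w2.png

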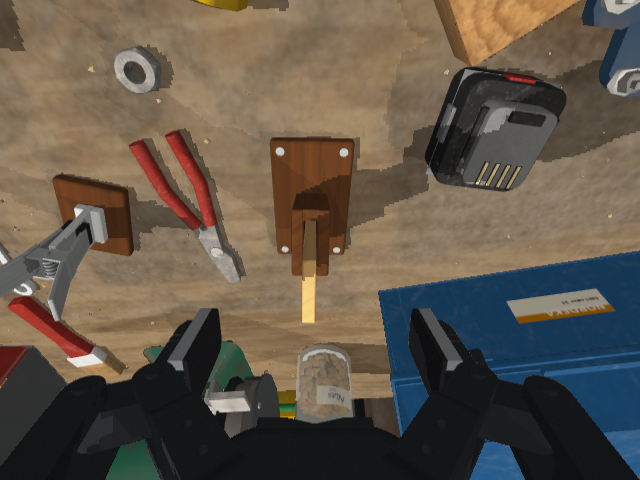

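The wrist view shows the strip's top end centred at (309,291), parallel to the tool's plane, about 2 mm off in tool y. Now I'll advance and pinch.

```bash
python3 -m inch '[2,-3,-3,0,0,0.002,100, 12,-3.5,-30,0,-0.004,0.002,100, 25,-4,-63,0,-0.004,0.002,100,25,-4,-63,0,-0.004,0.002,100,25,-4,-63,0,-0.004,0.002,100,25,-4,-63,0,-0.004,0.002,100]' && python3 -m inch '[0,0,0,0,0,0,50,0,0,0,0,0,0,30,0,0,0,0,0,0,10,0,0,0,0,0,0,3,0,0,0,0,0,0,3,0,0,0,0,0,0,3,0,0,0,0,0,0,3,0,0,0,0,0,0,3]'
```

```text
clock: 4.25
eef_pos: [0.5452, 0.2403, 0.1423]
tool_rot: [0.035, 0.984, -0.006, 0.177]
ft_force: [-0.1, 0.3, 1.4]
grip_width: 0.0855
grasp_force: 0.0
clock: 4.92
eef_pos: [0.5449, 0.239, 0.1414]
tool_rot: [0.036, 0.984, -0.007, 0.176]
ft_force: [-3.7, -3.6, 3.9]
grip_width: 0.0073
grasp_force: 58.8
```

```bash
python3 -m inch '[-5.1,0.4,14,0,0,0,3, -10.3,0.7,28,0,0,0,3,-15.4,1.1,42,0,0,0,3, -20.5,1.5,56,0,0,0,3,-25.6,1.8,70,0,0,0,3,-30.8,2.1,84.5,0,0,0,3,-34,2,115,0,0,0,3,-34,2,150,0,0,0,3]' 
cat > m4.py <<'E'
from h import *
o=bot.get_obs();c=bot.camera('scene');cv2.imwrite('pics/s2.png',c[120:360,180:500])
t=bot.camera('top')
T,S=cam('top'),cam('scene');print(o['eef_pos'],o['grip_width'],o['ft_force'],'turn to block',rv(o,-.2144,0))
for c,K in(('top',T),('scene',S)):
  for n in('strip_top','strip'): print(c,n,[(np.round(d['uv']),round(d['confidence'],2)) for d in bot.spot_point(c,n)])
p=o['eef_pos'];u=-R.from_quat(o['tool_rot']).as_matrix()[:,2]
print('pred top',proj(T,p+.021*u),proj(S,p+.021*u),'foot',proj(T,p-.119*u),proj(S,p-.119*u))
E
python3 m4.py
```

```text
clock: 5.58
eef_pos: [0.5088, 0.2415, 0.2893]
tool_rot: [0.035, 0.984, -0.007, 0.173]
ft_force: [1.9, 0.9, 0.1]
grip_width: 0.0074
grasp_force: 58.9
[0.50877549 0.24147096 0.28925872] 0.007441378956006763 [1.86236185 0.90664437 0.13697778] turn to block [ 0.05231738  0.3453053  -0.14216484]
top strip_top [(array([166., 221.]), 0.65)]
top strip [(array([188., 212.]), 0.55), (array([263., 219.]), 0.47)]
scene strip_top [(array([239., 130.]), 0.81)]
scene strip [(array([262., 176.]), 0.86)]
pred top [[169.22606588 226.57218861]] [[238.9939052  128.60498268]] foot [[189.36971783 217.25360839]] [[259.40862145 178.07086086]]
```

```bash
python3 -m inch '[0,-20,15,0,0.05,-0.02,3, 0,-60,15,0.02,0.12,-0.05,3,5,-100,15,0.03,0.2,-0.08,3, 10,-140,15,0.04,0.28,-0.11,3, 15,-180,15,0.052,0.345,-0.142,3, 20,-220,15,0.052,0.345,-0.142,3, 25,-260,15,0.052,0.345,-0.142,3, 30,-300,15,0.052,0.345,-0.142,3]' && python3 -m inch '[0,-40,0,0,0,0,3,0,-80,0,0,0,0,3,0,-120,0,0,0,0,3,0,-152,0,0,0,0,3,0,-152,0,0,0,0,3,0,-152,0,0,0,0,3]'
cat > m5.py <<'E'
from h import *
import sys
o=bot.get_obs();im=bot.camera('wrist');cv2.imwrite('pics/'+sys.argv[1],im);W=cam('wrist',o)
print(o['clock'],o['eef_pos'],rv(o,-.2144,0))
for n,z in(('block_hole0',.046),('block',0),('strip_top',o['eef_pos'][2]+.02)):
    for d in bot.spot_point('wrist',n): print(n,d['uv'],round(d['confidence'],2),plane(W,d['uv'],z))
L=[d for d in bot.silhouettes('wrist','block') ]
for d in L:
    p=plane(W,d['uv'],.046)
    print('mask',d['uv'],d['confidence'],p)
    if abs(p[0]-.6)<.06 and abs(p[1]+.237)<.06:
        print(fit([(W,d['mask'].astype(float))],lambda q:[place(box(.095,.062,0,.046),q)],[.596,-.237,-.21]))
E
python3 m5.py w3.png
```

```text
clock: 6.55
eef_pos: [0.5405, -0.0602, 0.3034]
tool_rot: [0.108, 0.994, 0.001, 0.001]
ft_force: [0.4, -0.0, 0.6]
grip_width: 0.0076
grasp_force: 58.9
clock: 7.05
eef_pos: [0.54, -0.2118, 0.3034]
tool_rot: [0.11, 0.994, 0.001, 0.001]
ft_force: [-0.1, 0.3, 0.5]
grip_width: 0.0071
grasp_force: 58.9
7.05 [ 0.53998615 -0.21180879  0.30340762] [-0.00236652  0.00229403  0.00541029]
block_hole0 [304.8, 248.3] 0.89 [ 0.59220437 -0.23355194  0.046     ]
block [305.4, 235.8] 0.85 [ 0.5912553  -0.23368745  0.        ]
block [454.0, 3.0] 0.67 [ 0.36694314 -0.01575446  0.        ]
block [507.1, 183.6] 0.56 [0.57903729 0.03461677 0.        ]
block [508.8, 187.0] 0.35 [0.58395871 0.03661948 0.        ]
strip_top [314.2, 363.9] 0.85 [ 0.53945209 -0.21045383  0.32340762]
mask [456.8, 25.5] 0.68 [ 0.39612921 -0.0335939   0.046     ]
mask [301.0, 238.8] 0.58 [ 0.57927594 -0.23525549  0.046     ]
(array([ 0.59321101, -0.23510224, -0.2157455 ]), np.float64(0.2796549499868266))
```

View pics/w3.png

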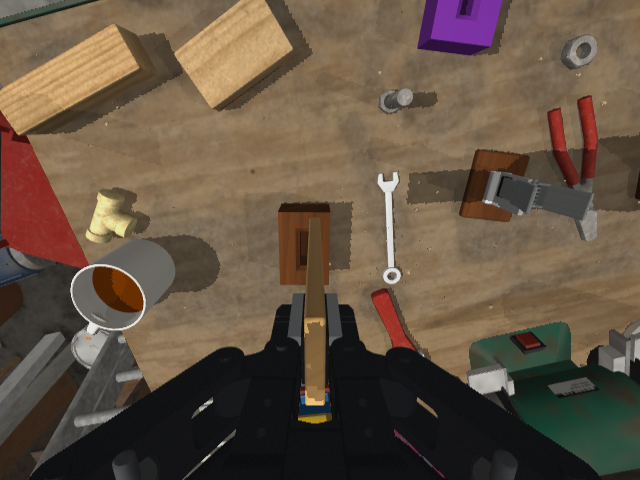

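The view shows the strip hanging upright, with its foot at (315,220). The brown block's top is centred at about (304,248), with the slot at (302,250) partly hidden, and the spanner is at (390,230). Now down to just above the slot for a relative look.

```bash
python3 -m inch '[25,-12,0,0,0,0,3, 54,-23,-10,-0.002,0.002,0.004,3, 54,-23,-40,-0.002,0.002,0.004,3,54,-23,-75,-0.002,0.002,0.004,3,54,-23,-112,-0.002,0.002,0.004,3,54,-23,-112,-0.002,0.002,0.004,3,54,-23,-112,-0.002,0.002,0.004,3]'
cat > m6.py <<'E'
from h import *
o=bot.get_obs();im=bot.camera('wrist');W=cam('wrist',o)
p=o['eef_pos'];M=R.from_quat(o['tool_rot']).as_matrix();print(o['clock'],p,rv(o,-.2144,0),o['ft_force'])
f=p+.1177*M[:,2]
foot=[f+a*M[:,0]+b*M[:,1] for a in(.02,-.02) for b in(-.004,.004)]
print('foot corners pred (near pair first)',proj(W,foot).round(1).tolist(), 'foot',f)
def slot(q,z=.046,a=.055,b=.021): return place(np.array([[i*a/2,j*b/2,z] for i,j in((-1,-1),(-1,1),(1,1),(1,-1))]),q)
q=[.594,-.235,-.2144]
print('slot mouth pred',proj(W,slot(q)).round(1).tolist())
print('top face pred',proj(W,slot(q,.046,.095,.062)).round(1).tolist())
for n in('block_hole0','block'):
    for d in bot.spot_point('wrist',n)[:2]: print(n,d['uv'],round(d['confidence'],2),plane(W,d['uv'],.046 if 'h' in n else 0))
x,y=proj(W,[f])[0].astype(int);x0=max(0,x-90);y0=max(0,y-80)
print('crop origin',x0,y0)
cv2.imwrite('pics/w4.png',cv2.resize(im[y0:y0+145,x0:x0+180],None,fx=4,fy=4,interpolation=2))
E
python3 m6.py
```

```text
clock: 7.88
eef_pos: [0.5934, -0.2312, 0.1919]
tool_rot: [0.105, 0.994, 0.0, -0.001]
ft_force: [0.9, 0.3, -0.0]
grip_width: 0.0072
grasp_force: 58.9
7.8833 [ 0.59336353 -0.23118267  0.19188298] [-0.00082961 -0.00188204 -0.0043032 ] [ 0.86517359  0.33254795 -0.02910033]
foot corners pred (near pair first) [[307.4, 218.8], [318.1, 218.8], [307.7, 267.8], [317.9, 267.8]] foot [ 0.59314181 -0.23108551  0.07418323]
slot mouth pred [[295.9, 202.9], [321.4, 203.1], [320.6, 264.6], [296.7, 264.5]]
top face pred [[270.1, 178.4], [347.1, 178.8], [343.2, 285.3], [274.2, 285.0]]
block_hole0 [307.7, 233.2] 0.68 [ 0.59246066 -0.23549999  0.046     ]
block [307.9, 219.0] 0.6 [ 0.59229658 -0.23617447  0.        ]
crop origin 222 163
```

View pics/w4.png

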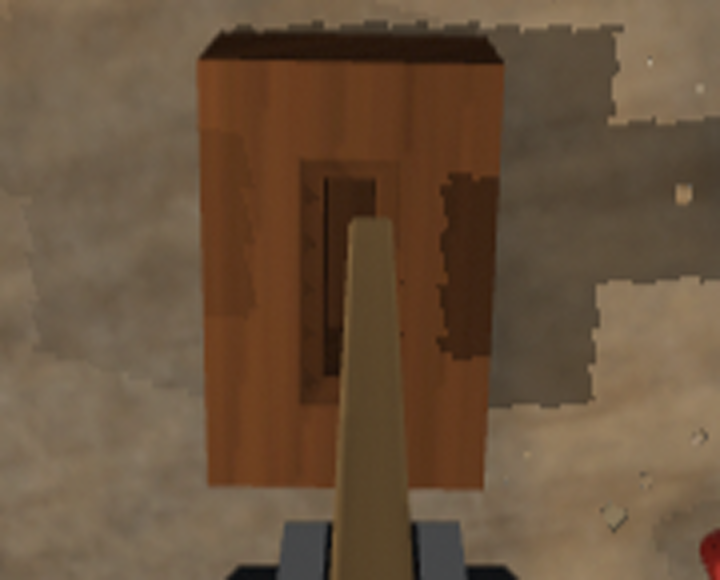

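The crop shows the slot mouth centred at crop (350,283), with the strip's foot 5 mm to its right and about 1 mm nearer the robot. The strip is parallel to the tool. I'll correct by (+1,-5) mm and insert.

```bash
python3 -m inch '[1,-5,0,0,0,-0.004,3,1,-5,0,0,0,-0.004,3,1,-5,-15,0,-0.002,-0.004,3,1,-5,-27,0,-0.002,-0.004,3,1,-5,-35,0,-0.002,-0.004,3,1,-5,-42,0,-0.002,-0.004,3,1,-5,-42,0,-0.002,-0.004,3]'
```

```text
clock: 8.62
eef_pos: [0.5955, -0.2381, 0.1518]
tool_rot: [0.108, 0.994, -0.0, 0.003]
ft_force: [-0.6, 0.8, -0.5]
grip_width: 0.0075
grasp_force: 59.0
```

```bash
python3 -m inch '[0,0,-8,0,0,0,3,0,0,-14,0,0,0,3,0,0,-19,0,0,0,3,0,0,-22,0,0,0,3,0,0,-22,0,0,0,3]'; python3 -m inch '[0,0,-2,0,0,0,3,0,0,-4,0,0,0,3,0,0,-6,0,0,0,3,0,0,-6,0,0,0,3]'
```

```text
clock: 9.03
eef_pos: [0.5956, -0.2381, 0.1288]
tool_rot: [0.108, 0.994, -0.0, 0.002]
ft_force: [-0.4, -0.1, -1.0]
grip_width: 0.0074
grasp_force: 59.0
clock: 9.37
eef_pos: [0.5965, -0.2383, 0.1264]
tool_rot: [0.108, 0.994, -0.001, 0.004]
ft_force: [-1.5, 0.7, 7.5]
grip_width: 0.0074
grasp_force: 60.5
```

```bash
python3 -m inch '[0,0,-1.5,0,0,0,3,0,0,-3,0,0,0,3,0,0,-3,0,0,0,3]'; python3 -m inch '[0,0,3,0,0,0,3,0,0,4.5,0,0,0,3,0,0,4.5,0,0,0,15,0,0,4.5,0,0,0,25,0,0,4.5,0,0,0,60,0,0,4.5,0,0,0,100,0,0,4.5,0,0,0,100]'
```

```text
clock: 9.62
eef_pos: [0.5972, -0.2386, 0.1262]
tool_rot: [0.108, 0.994, -0.001, 0.006]
ft_force: [-4.7, 2.6, 18.7]
grip_width: 0.0075
grasp_force: 61.9
clock: 10.2
eef_pos: [0.5957, -0.2381, 0.1249]
tool_rot: [0.108, 0.994, -0.0, 0.003]
ft_force: [0.5, -0.6, -0.2]
grip_width: 0.0568
grasp_force: 0.0
```

```bash
python3 -m inch '[0,0,10,0,0,0,100,0,0,40,0,0,0,100,0,0,80,0,0,0,100,0,0,120,0,0,0,100,0,0,150,0,0,0,100,-5,40,150,0,0,-0.03,100,-10,80,150,0,0,-0.06,100,-15,120,150,0,0,-0.1,100]' && python3 -m inch '[-4,40,0,0,0,0,100,-8,80,0,0,0,0,100,-12,120,0,0,0,0,100,-15,134,-20,0,0,0,100,-15,134,-30,0,0,0,100,-15,134,-30,0,0,0,100]'
cat > m7.py <<'E'
from h import *
o=bot.get_obs();im=bot.camera('wrist');cv2.imwrite('pics/w5.png',im);W=cam('wrist',o)
print(o['clock'],o['eef_pos'],rv(o,-.31,0))
for n,z in(('post',0),('clamp',.0815),('jaw_a',.0335),('jaw_b',.0335)):
    for d in bot.spot_point('wrist',n)[:2]: print(n,d['uv'],round(d['confidence'],2),plane(W,d['uv'],z))
q=[.573,.0126,-.31]
print('base pred',proj(W,place(box(.085,.065,.012,.012)[::2],q)).round(0).tolist())
d=bot.silhouettes('wrist','post')[:1]
m=d[0]['mask'].astype(np.uint8);c=cv2.convexHull(max(cv2.findContours(m,0,2)[0],key=cv2.contourArea))
print('post mask hull',cv2.approxPolyDP(c,4,True)[:,0].tolist())
t=bot.camera('top')
print('top strip_top', [(d['uv'],round(d['confidence'],2),plane(cam('top'),d['uv'],.148)) for d in bot.spot_point('top','strip_top')])
E
python3 m7.py
```

```text
clock: 10.87
eef_pos: [0.5811, -0.1177, 0.2773]
tool_rot: [0.159, 0.987, -0.001, 0.005]
ft_force: [0.9, 0.7, -0.5]
grip_width: 0.0852
grasp_force: 0.0
clock: 11.37
eef_pos: [0.5644, 0.0168, 0.2436]
tool_rot: [0.156, 0.988, -0.001, 0.001]
ft_force: [-0.3, -0.6, 0.7]
grip_width: 0.0853
grasp_force: 0.0
11.3667 [0.56438174 0.01675547 0.24361183] [0.00290502 0.00180682 0.00356153]
post [320.4, 214.2] 0.69 [0.57555374 0.02083076 0.        ]
clamp [314.9, 232.9] 0.67 [0.56998827 0.01619689 0.0815    ]
jaw_a [318.0, 220.6] 0.69 [0.57285531 0.01857729 0.0335    ]
jaw_a [406.6, 195.8] 0.68 [0.57561273 0.11183711 0.0335    ]
jaw_b [318.0, 220.6] 0.69 [0.57285531 0.01857729 0.0335    ]
jaw_b [406.6, 195.8] 0.68 [0.57561273 0.11183711 0.0335    ]
base pred [[282.0, 178.0], [343.0, 178.0], [285.0, 253.0], [341.0, 253.0]]
post mask hull [[286, 182], [343, 181], [343, 230], [286, 229]]
top strip_top [([440.5, 203.1], 0.88, array([ 0.59137645, -0.23641261,  0.148     ]))]
```

View pics/w5.png

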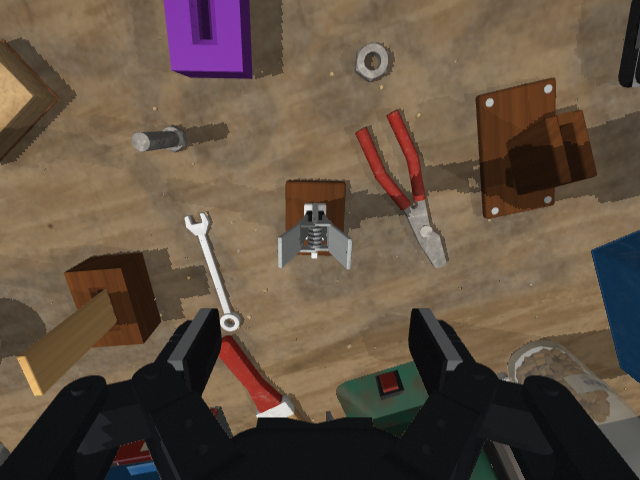

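The view shows the strip standing in the block (45,345 → 100,300). The clamp's handle ends run from (279,252) to (352,252), centred at about (315,252), and the post base is aligned with the tool.

```bash
python3 - <<'E'
from h import *
o=bot.get_obs();W=cam('wrist',o)
for uv,z in(((315.3,252.5),.1265),((279,238),.1265),((279,268),.1265),((352,268),.1265),((315,181),.012)): print(plane(W,uv,z))
E
python3 -m inch '[6,0,-20,0,0,0.003,100,6,-0.5,-50,0.002,0.002,0.003,100,6,-0.5,-80,0.002,0.002,0.003,100,6,-0.5,-80,0.002,0.002,0.003,100]'
```

```text
[0.57508622 0.01396529 0.1265    ]
[ 0.55495829 -0.00889404  0.1265    ]
[ 0.57867826 -0.01762598  0.1265    ]
[0.59678888 0.03761409 0.1265    ]
[0.53976439 0.02540984 0.012     ]
clock: 12.1
eef_pos: [0.568, 0.0147, 0.1596]
tool_rot: [0.156, 0.988, -0.001, -0.004]
ft_force: [-1.4, -0.9, -0.8]
grip_width: 0.0853
grasp_force: 0.0
```

```bash
python3 -m inch '[5,0.5,-10,0,0,0,100,5,0.5,-30,0,0,0,100,5,0.5,-43,0,0,0,100,5,0.5,-43,0,0,0,80,5,0.5,-43,0,0,0,70,5,0.5,-43,0,0,0,66]' && python3 -m inch '[0,0,0,0,0,0,60,0,0,0,0,0,0,52,0,0,0,0,0,0,44,0,0,0,0,0,0,38,0,0,0,0,0,0,34,0,0,0,0,0,0,34,0,0,0,0,0,0,34]'
```

```text
clock: 12.6
eef_pos: [0.5784, 0.0157, 0.1245]
tool_rot: [0.156, 0.988, 0.0, 0.004]
ft_force: [0.1, 0.4, -0.6]
grip_width: 0.0566
grasp_force: 5.5
clock: 13.18
eef_pos: [0.5813, 0.0152, 0.1295]
tool_rot: [0.156, 0.988, 0.0, 0.008]
ft_force: [-1.6, -2.7, 17.6]
grip_width: 0.0294
grasp_force: 15.1
```

```bash
python3 -m inch '[0,0,0,0,0,0,34,0,0,0,0,0,0,34]'; python3 - <<'E'
from h import *
o=bot.get_obs();print({k:np.round(o[k],3).tolist() for k in('joint_pos','joint_vel','tau','eef_pos','ft_force','ft_torque')},rv(o,-.31,0))
s=bot.camera('scene');a=cv2.resize(s[185:285,290:410],None,fx=5,fy=5,interpolation=2);cv2.imwrite('pics/s3.png',a)
E
```

```text
clock: 13.35
eef_pos: [0.5813, 0.0152, 0.1295]
tool_rot: [0.156, 0.988, 0.0, 0.008]
ft_force: [-1.7, -2.1, 18.4]
grip_width: 0.0296
grasp_force: 15.1
{'joint_pos': [0.027, 0.464, 0.004, 1.095, -0.002, 0.341], 'joint_vel': [-0.0, 0.001, -0.0, -0.001, 0.001, -0.0], 'tau': [1.141, -35.953, 18.316, -0.896, 0.726, -0.01], 'eef_pos': [0.581, 0.015, 0.129], 'ft_force': [-1.729, -2.11, 18.408], 'ft_torque': [-0.54, 0.516, -0.017]} [0.00165366 0.01687892 0.003452  ]
```

View pics/s3.png

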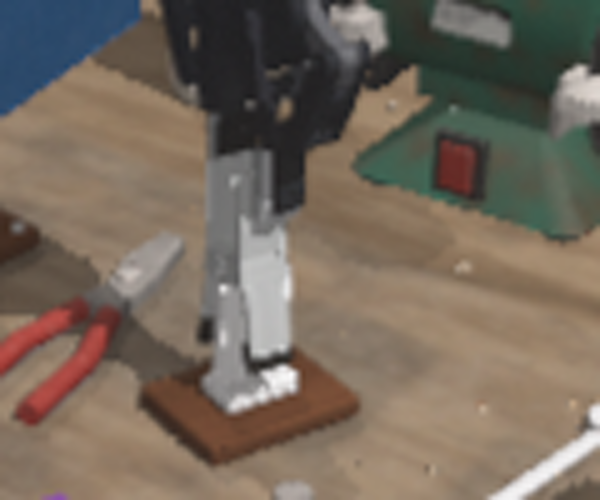

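The crop shows the fingers on the squeezed handles (around (255,190)) with the jaws spread off the fin at (215,370) and (270,370). The upward force comes from pad friction pressing the clamp onto the fin, so I'll lift gently.

```bash
python3 -m inch '[0,0,5,0,0,0,34,0,0,10,0,0,0,34,0,0,15,0,0,0,34,0,0,20,0,0,0,34,0,0,28,0,0,0,34,0,0,38,0,0,0,34,0,0,38,0,0,0,34]'; python3 -m inch '[0,0,15,0,0,0,34,0,0,35,0,0,0,34,0,0,60,0,0,0,34,0,0,85,0,0,0,34,0,0,115,0,0,0,34,0,0,130,0,0,0,34,0,0,130,0,0,0,34]'
cat > m8.py <<'E'
from h import *
o=bot.get_obs();p=o['eef_pos'];print(p,rv(o,-.2144,0),rv(o,-.31,0),o['grip_width'],o['grasp_force'])
for c in('scene','top','wrist'):
    im=bot.camera(c);cv2.imwrite('pics/x_%s.png'%c,im);W=cam(c,o)
    for n in('clamp','jaw_a','jaw_b','strip_top'):
        print(c,n,[(np.round(d['uv']).tolist(),round(d['confidence'],2)) for d in bot.spot_point(c,n)[:2]])
    M=R.from_quat(o['tool_rot']).as_matrix()
    print(' pred pin(48 below)',proj(W,p+.048*M[:,2]).round(0),'tips',proj(W,[p+.095*M[:,2]+s*.016*M[:,1] for s in(1,-1)]).round(0).tolist(),'striptop',proj(W,[.594,-.2347,.148]).round(0))
E
python3 m8.py
```

```text
clock: 13.98
eef_pos: [0.5782, 0.016, 0.1629]
tool_rot: [0.156, 0.988, 0.001, 0.004]
ft_force: [0.7, 0.6, -0.7]
grip_width: 0.0293
grasp_force: 10.9
clock: 14.57
eef_pos: [0.5788, 0.016, 0.2951]
tool_rot: [0.156, 0.988, 0.001, 0.006]
ft_force: [-0.2, -0.5, 0.2]
grip_width: 0.0293
grasp_force: 10.9
[0.5788409  0.01598637 0.29513361] [-0.00063731  0.01244694  0.09846998] [-4.18316751e-05  1.24581434e-02  2.87122080e-03] 0.029268380592964473 10.898991180583835
scene clamp [([337.0, 171.0], 0.9)]
scene jaw_a [([346.0, 194.0], 0.91), ([334.0, 190.0], 0.85)]
scene jaw_b [([346.0, 194.0], 0.91), ([334.0, 190.0], 0.85)]
scene strip_top [([448.0, 244.0], 0.84)]
 pred pin(48 below) [[342. 169.]] tips [[337.0, 186.0], [346.0, 191.0]] striptop [[449. 244.]]
top clamp []
top jaw_a []
top jaw_b []
top strip_top [([440.0, 201.0], 0.83)]
 pred pin(48 below) [[309. 193.]] tips [[301.0, 197.0], [317.0, 202.0]] striptop [[440. 202.]]
wrist clamp [([307.0, 269.0], 0.8), ([397.0, 180.0], 0.27)]
wrist jaw_a [([328.0, 240.0], 0.85), ([278.0, 243.0], 0.62)]
wrist jaw_b [([328.0, 240.0], 0.85), ([278.0, 243.0], 0.62)]
wrist strip_top [([62.0, 330.0], 0.57)]
 pred pin(48 below) [[312. 285.]] tips [[335.0, 255.0], [290.0, 255.0]] striptop [[ 64. 323.]]
```

```bash
cat > m9.py <<'E'
from h import *
from scipy.optimize import least_squares
o=bot.get_obs();W,S=cam('wrist',o),cam('scene');M=R.from_quat(o['tool_rot']).as_matrix();p=o['eef_pos']
D={'pin':((307,269),(337,171)),'jaw+':((328,240),(334,190)),'jaw-':((278,243),(346,194))}
for k,(w,s) in D.items():
    f=lambda X:np.r_[(proj(W,X)[0]-w),(proj(S,X)[0]-s)]
    r=least_squares(f,p+.06*M[:,2]);print(k,r.x.round(4),'tool frame',(M.T@(r.x-p)).round(4),r.fun.round(1))
im=cv2.imread('pics/x_wrist.png');sc=cv2.imread('pics/x_scene.png')
a=cv2.resize(im[190:340,230:400],None,fx=2.5,fy=2.5,interpolation=2);b=cv2.resize(sc[120:210,300:375],None,fx=4.16,fy=4.16,interpolation=2)[:a.shape[0]]
cv2.imwrite('pics/x1.png',np.hstack([a,b[:a.shape[0]] if b.shape[0]>=a.shape[0] else np.vstack([b,np.zeros((a.shape[0]-b.shape[0],b.shape[1],3),np.uint8)])]))
E
python3 m9.py
```

```text
pin [0.5649 0.0168 0.2465] tool frame [ 0.0118 -0.0028  0.0439] [ 0.1 -0.1  0.5 -0.2]
jaw+ [0.5694 0.0294 0.1972] tool frame [0.0116 0.0105 0.0932] [-0.1  0.1 -0.4  0.1]
jaw- [ 0.5608 -0.0041  0.1987] tool frame [ 0.0095 -0.0241  0.0917] [-0.3  0.7 -2.2  0.8]
```

View pics/x1.png

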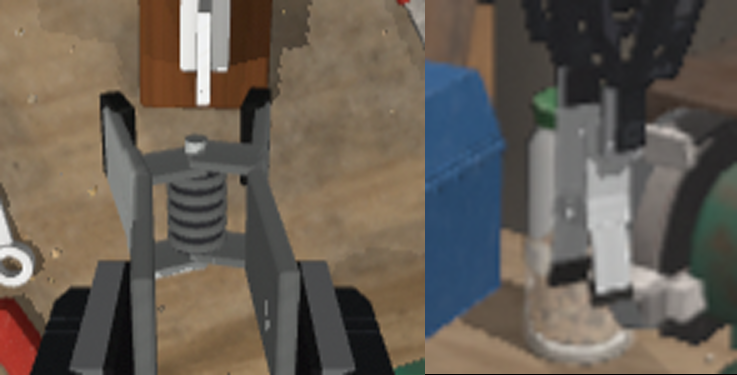

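The crop shows the clamp held in both pads with its jaws gaping at crop (117,100) and (256,95). It is rolled about 0.07 rad and its pin sits about 11 mm toward the robot from the grasp point. I'll compensate for both in the goal pose.

```bash
cat > m10.py <<'E'
from h import *
import sys
def goal(o,phi,jm,tgt,yaw=-.2144):
    Rs=R.from_rotvec([0,0,yaw])*R.from_matrix(np.array([[-1,0,0],[0,1,0],[0,0,-1.]]))*R.from_rotvec([phi,0,0])
    c=R.from_quat(o['tool_rot']);p=np.array(tgt)-Rs.apply(jm)
    return (p-o['eef_pos'])*1000,(Rs*c.inv()).as_rotvec(),p
if __name__=='__main__':
    print(goal(bot.get_obs(),-.073,[.0105,-.0068,.0925],[.594,-.2347,.18]))
E
python3 m10.py
```

```text
(array([  27.38463338, -252.79630665,  -17.71396951]), array([ 0.0705496 , -0.01512081,  0.09863371]), array([ 0.60426712, -0.23689942,  0.2727496 ]))
```

```bash
python3 -m inch '[3,-20,5,0,0,0,34,6,-50,5,0.02,0,0.02,34,9,-85,5,0.04,0,0.05,34,13,-120,5,0.07,-0.012,0.098,34,17,-155,5,0.07,-0.012,0.098,34,20,-185,5,0.07,-0.012,0.098,34,22,-205,5,0.07,-0.012,0.098,34,22,-205,5,0.07,-0.012,0.098,34]'; python3 -m inch '[2,-20,0,0,0,0,34,5,-48,0,0,0,0,34,5,-48,-10,0,0,0,34,5,-48,-15,0,0,0,34,5,-48,-15,0,0,0,34]'
cat > m11.py <<'E'
from m10 import *
from scipy.optimize import least_squares
o=bot.get_obs();p=o['eef_pos'];M=R.from_quat(o['tool_rot']).as_matrix();print(o['clock'],p,o['grip_width'],o['grasp_force'],rv(o,-.2144,0))
U={}
for c in('wrist','scene','top'):
    bot.camera(c);K=cam(c,o)
    for n in('clamp','jaw_a','strip_top'):
        L=[(np.round(d['uv'],1).tolist(),round(d['confidence'],2)) for d in bot.spot_point(c,n)[:3]];print(c,n,L);U[c,n]=L
    if L: print('  strip_top @.148',plane(K,L[0][0],.148))
    j=np.array([.594,-.2347,.18]);y=M[:,1]*.0165
    print('  pred jaws',proj(K,[j+y,j-y]).round(1).tolist(),'top',proj(K,[.594,-.2347,.148]).round(1))
E
python3 m11.py
```

```text
clock: 15.98
eef_pos: [0.5987, -0.1939, 0.2947]
tool_rot: [0.11, 0.993, 0.035, 0.002]
ft_force: [-0.7, 0.1, -0.3]
grip_width: 0.0291
grasp_force: 10.2
clock: 16.4
eef_pos: [0.6032, -0.2363, 0.2787]
tool_rot: [0.107, 0.994, 0.037, 0.001]
ft_force: [0.2, 0.9, -1.7]
grip_width: 0.0294
grasp_force: 9.7
16.4 [ 0.60322389 -0.23632792  0.27869828] 0.029360443981428504 9.74323073780397 [-0.0724363   0.00939967  0.000573  ]
wrist clamp [([311.5, 269.2], 0.57)]
wrist jaw_a [([337.1, 241.0], 0.7), ([288.9, 239.6], 0.66)]
wrist strip_top [([301.3, 227.5], 0.8)]
  strip_top @.148 [ 0.59327761 -0.23386207  0.148     ]
  pred jaws [[325.3, 241.5], [278.6, 241.4]] top [[300.5 228.6]]
scene clamp [([452.1, 205.1], 0.79)]
scene jaw_a [([442.0, 222.8], 0.96), ([458.5, 232.6], 0.88)]
scene strip_top [([449.5, 244.8], 0.61)]
  strip_top @.148 [ 0.59235425 -0.23651597  0.148     ]
  pred jaws [[444.5, 226.0], [458.6, 233.7]] top [[449.  244.2]]
top clamp [([449.2, 191.1], 0.61)]
top jaw_a [([431.1, 196.1], 0.75), ([362.3, 284.9], 0.58), ([449.1, 195.9], 0.43)]
top strip_top [([441.8, 202.0], 0.56)]
  strip_top @.148 [ 0.59359919 -0.238972    0.148     ]
  pred jaws [[434.6, 195.2], [451.6, 199.4]] top [[439.6 201.8]]
```

```bash
cat > m12.py <<'E'
from m11 import *
def tri(obs,x0):
    f=lambda X:np.concatenate([(proj(cam(c,o),X)[0]-uv)*w for c,uv,w in obs])
    r=least_squares(f,x0);return r.x,r.fun
def pair(c):
    K=cam(c,o);u=[np.array(l[0]) for l in U[c,'jaw_a']]
    m=proj(K,p+.093*M[:,2])[0];u=[x for x in u if np.hypot(*(x-m))<60][:2]
    return sorted(u,key=lambda x:x[0],reverse=(c=='wrist'))  # +y first
J={c:pair(c) for c in('wrist','scene','top')}
ok=[c for c in J if len(J[c])==2];sc={'wrist':1,'scene':1,'top':1}
R_={}
for k,i in(('jaw+',0),('jaw-',1)): R_[k],f=tri([(c,J[c][i],1) for c in ok],p+.093*M[:,2]);print(k,R_[k].round(4),f.round(1))
R_['pin'],f=tri([(c,U[c,'clamp'][0][0],1) for c in J if U[c,'clamp']],p+.045*M[:,2]);print('pin',R_['pin'].round(4),f.round(1))
R_['top'],f=tri([(c,U[c,'strip_top'][0][0],1) for c in J if U[c,'strip_top']],[.594,-.235,.148]);print('top',R_['top'].round(4),f.round(1))
mid=(R_['jaw+']+R_['jaw-'])/2;a=mid-R_['pin'];g=R_['jaw+']-R_['jaw-']
print('mid',mid.round(4),'tool',(M.T@(mid-p)).round(4),'pin tool',(M.T@(R_['pin']-p)).round(4),'gap',np.linalg.norm(g),'gap yaw',np.arctan2(-g[0],g[1]),'slope',g[2]/.033,'axis',a.round(4))
yw=np.array([np.sin(.2144),np.cos(.2144),0]);print('mid-top along block y (mm)',1000*yw@(mid-R_['top']),'x',1000*np.array([np.cos(.2144),-np.sin(.2144),0])@(mid-R_['top']))
for c in ok:
    if U[c,'strip_top']: print(c,'px jaw+,strip,jaw-',J[c][0],U[c,'strip_top'][0][0],J[c][1])
E
python3 m12.py
```

```text
17.0 [ 0.60392902 -0.23699761  0.28064868] 0.02949888361952172 9.744074344926048 [-0.07056164  0.01267817  0.00046695]
wrist clamp [([314.6, 269.1], 0.81)]
wrist jaw_a [([337.5, 240.6], 0.9), ([291.7, 239.5], 0.63), ([580.1, 120.9], 0.43)]
wrist strip_top [([300.4, 225.5], 0.76), ([313.9, 272.4], 0.63), ([337.8, 240.2], 0.29)]
  strip_top @.148 [ 0.59318647 -0.23516638  0.148     ]
  pred jaws [[325.9, 239.0], [279.5, 239.0]] top [[301.2 226.3]]
scene clamp [([453.9, 204.9], 0.63)]
scene jaw_a [([442.5, 225.7], 0.92), ([455.0, 231.5], 0.81), ([340.4, 265.4], 0.58)]
scene strip_top [([450.3, 245.3], 0.61)]
  strip_top @.148 [ 0.59156006 -0.23853539  0.148     ]
  pred jaws [[444.5, 226.1], [458.6, 233.6]] top [[449.  244.2]]
top clamp [([447.1, 189.9], 0.54)]
top jaw_a [([434.6, 195.3], 0.79), ([447.4, 198.5], 0.57)]
top strip_top [([441.2, 202.1], 0.67), ([449.7, 197.4], 0.5)]
  strip_top @.148 [ 0.59338358 -0.23781293  0.148     ]
  pred jaws [[434.6, 195.2], [451.6, 199.4]] top [[439.6 201.8]]
jaw+ [ 0.5997 -0.2121  0.1821] [-1.8 -0.4 -0.6 -1.5 -3.4 -1.5]
jaw- [ 0.5925 -0.2424  0.1798] [-0.1 -0.1 -0.1 -0.  -0.1 -0.4]
pin [ 0.5956 -0.2303  0.2316] [-0.3 -0.4 -0.2 -0.3 -0.3 -1.3]
top [ 0.5937 -0.2359  0.1466] [-0.8  0.3 -0.9 -0.3 -1.1  0. ]
mid [ 0.5961 -0.2273  0.1809] tool [0.0094 0.0007 0.1   ] pin tool [0.0095 0.0012 0.0493] gap 0.03132076298189846 gap yaw -0.2333592351833565 slope 0.07107738047522644 axis [ 0.0006  0.0031 -0.0507]
mid-top along block y (mm) 8.97585929293808 x 0.5223476517961396
wrist px jaw+,strip,jaw- [337.5 240.6] [300.4, 225.5] [291.7 239.5]
scene px jaw+,strip,jaw- [442.5 225.7] [450.3, 245.3] [455.  231.5]
top px jaw+,strip,jaw- [434.6 195.3] [441.2, 202.1] [447.4 198.5]
```

```bash
python3 -c "
from m10 import *
print(goal(bot.get_obs(),0,[.0094,.0007,.0985],[.5937,-.2353,.175]))"
```

```text
(array([-1.14532497, -0.83967632, -6.98014219]), array([-0.07061914,  0.01247359,  0.00065687]), array([ 0.60273585, -0.23798393,  0.2735    ]))
```

```bash
python3 -m inch '[0,0,0,-0.02,0.003,0,34,0,0,0,-0.04,0.006,0,34,-1,0,-2,-0.055,0.009,0,34,-1,-1,-4,-0.07,0.012,0,34,-1,-1,-4,-0.07,0.012,0,34]'; python3 m12.py | grep -v clamp
```

```text
clock: 18.02
eef_pos: [0.6028, -0.2373, 0.2761]
tool_rot: [0.107, 0.994, 0.0, -0.0]
ft_force: [1.0, -0.4, -1.0]
grip_width: 0.0291
grasp_force: 9.7
18.0167 [ 0.60284893 -0.23726799  0.27605774] 0.029120236078929534 9.726657237770269 [-3.70639285e-05 -2.60757687e-04 -6.32408397e-04]
wrist jaw_a [([289.4, 237.9], 0.82), ([338.4, 240.2], 0.73)]
wrist strip_top [([312.5, 227.4], 0.9)]
  strip_top @.148 [ 0.59280292 -0.23536947  0.148     ]
  pred jaws [[337.1, 242.0], [289.9, 241.9]] top [[313.7 228.6]]
scene jaw_a [([461.1, 236.4], 0.72), ([444.5, 228.5], 0.7)]
scene strip_top [([450.4, 246.2], 0.83)]
  strip_top @.148 [ 0.58851224 -0.24013472  0.148     ]
  pred jaws [[444.4, 226.6], [458.7, 233.1]] top [[449.  244.2]]
top jaw_a [([437.7, 195.0], 0.41)]
top strip_top [([373.9, 216.3], 0.62), ([438.2, 201.6], 0.51)]
  strip_top @.148 [ 0.5634148  -0.10827593  0.148     ]
  pred jaws [[434.4, 195.4], [451.8, 199.2]] top [[439.6 201.8]]
jaw+ [ 0.5982 -0.2176  0.1751] [-0.2  0.2 -0.8  0. ]
jaw- [ 0.5902 -0.2522  0.1727] [-0.7  0.7 -2.4  0.4]
pin [ 0.6277 -0.1915  0.0451] [ 46.1 -44.2 162.2  -1.2 -40.1   9.4]
top [ 0.606  -0.2181  0.099 ] [ 21.4  -5.5 -10.   13.6  52.1 -14. ]
mid [ 0.5942 -0.2349  0.1739] tool [0.0089 0.0005 0.1022] pin tool [-0.0146  0.05    0.231 ] gap 0.03556075654768016 gap yaw -0.22894980695210493 slope 0.07269287253130861 axis [-0.0335 -0.0434  0.1288]
mid-top along block y (mm) -18.985270598349754 x -8.001538880265306
wrist px jaw+,strip,jaw- [338.4 240.2] [312.5, 227.4] [289.4 237.9]
scene px jaw+,strip,jaw- [444.5 228.5] [450.4, 246.2] [461.1 236.4]
```

Jaw mid-point and strip top agree to within about 1 mm. Descending about 52 mm.

```bash
python3 -m inch '[-0.5,-0.5,-8,0,0,0,34,-0.5,-0.5,-18,0,0,0,34,-0.5,-0.5,-28,0,0,0,34,-0.5,-0.5,-38,0,0,0,34,-0.5,-0.5,-47,0,0,0,34,-0.5,-0.5,-52,0,0,0,34,-0.5,-0.5,-52,0,0,0,34,-0.5,-0.5,-52,0,0,0,34]'; python3 m12.py; python3 - <<'E'
from h import *
o=bot.get_obs();W=cam('wrist',o);print('wrist pred top',proj(W,[.5935,-.2352,.148]),bot.get_obs()['ft_force'])
for c in('wrist','scene'):
  im=bot.camera(c)
  for n in('strip','clamp','bolt','block'):
    for d in bot.silhouettes(c,n)[:1]:
      m=d['mask'];ys,xs=np.where(m);print(c,n,round(d['confidence'],2),m.sum(),'cols',xs.min(),xs.max(),'rows',ys.min(),ys.max())
      if n=='strip' :
        for r in range(ys.min(),ys.max()+1,8):
          k=np.where(m[r])[0]
          if len(k): print('  ',r,k.min(),k.max())
E
```

```text
clock: 19.28
eef_pos: [0.6022, -0.2385, 0.2241]
tool_rot: [0.107, 0.994, 0.0, -0.0]
ft_force: [-0.1, 0.3, -0.2]
grip_width: 0.029
grasp_force: 9.7
19.2833 [ 0.6022189  -0.23851941  0.22409457] 0.029046456678391237 9.739167361403815 [-0.00090232 -0.00025993  0.0005638 ]
wrist clamp []
wrist jaw_a [([289.4, 236.5], 0.62)]
wrist strip_top [([314.2, 256.5], 0.8)]
  strip_top @.148 [ 0.59639354 -0.23601977  0.148     ]
  pred jaws [[345.5, 273.5], [285.7, 273.5]] top [[315.4 252.7]]
scene clamp [([452.6, 232.3], 0.82), ([441.8, 250.4], 0.44)]
scene jaw_a [([441.8, 250.5], 0.76), ([458.2, 259.1], 0.56)]
scene strip_top [([449.4, 245.7], 0.6)]
  strip_top @.148 [ 0.58905507 -0.23782339  0.148     ]
  pred jaws [[444.4, 226.6], [458.7, 233.1]] top [[449.  244.2]]
top clamp [([442.4, 198.7], 0.63), ([431.9, 202.3], 0.24)]
top jaw_a [([430.4, 202.7], 0.61)]
top strip_top []
  pred jaws [[434.5, 195.3], [451.8, 199.2]] top [[439.6 201.8]]
jaw+ [ 0.5946 -0.2223  0.1284] [ 0. -0.]
jaw- [ 0.6013 -0.2554  0.1181] [0. 0.]
pin [ 0.5938 -0.236   0.1746] [-1.   0.2  0.8 -0.5]
top [ 0.5981 -0.2362  0.14
[... 343 characters left out ...]
45.7] [458.2 259.1]
wrist pred top [[314.60351891 251.49146881]] [-0.22773531 -0.16336779 -1.98513091]
wrist strip 0.84 628 cols 307 320 rows 188 244
   188 311 316
   196 310 317
   204 309 318
   212 308 318
   220 308 319
   228 307 319
   236 307 319
   244 308 319
wrist clamp 0.6 4852 cols 278 349 rows 224 348
wrist bolt 0.79 954 cols 414 459 rows 0 32
wrist block 0.76 4787 cols 281 350 rows 156 253
scene strip 0.68 603 cols 435 454 rows 243 292
   243 450 453
   251 442 452
   259 441 454
   267 439 453
   275 438 451
   283 437 449
   291 435 440
scene clamp 0.84 803 cols 437 464 rows 205 257
scene bolt 0.74 307 cols 341 353 rows 281 315
scene block 0.76 1930 cols 261 317 rows 284 332
```

```bash
python3 -m inch '[0,0,-2,0,0,0,34,0,0,-5,0,0,0,34,0,0,-5,0,0,0,34,0,0,-5,0,0,0,34,0,0,-5,0,0,0,34,0,0,-5,0,0,0,34]'; python3 m12.py | grep -E "^(wrist|scene|pin|jaw)"
```

```text
clock: 20.88
eef_pos: [0.6024, -0.2386, 0.2196]
tool_rot: [0.107, 0.994, 0.0, 0.0]
ft_force: [-0.7, 0.8, -1.0]
grip_width: 0.0289
grasp_force: 9.7
wrist clamp [([311.6, 269.1], 0.65)]
wrist jaw_a [([286.7, 238.8], 0.81), ([335.9, 240.2], 0.64)]
wrist strip_top [([290.7, 239.1], 0.61)]
scene clamp [([453.7, 235.6], 0.6)]
scene jaw_a [([440.0, 254.7], 0.95), ([455.2, 261.3], 0.62)]
scene strip_top [([449.0, 244.1], 0.69)]
jaw+ [ 0.5982 -0.2203  0.116 ] [ 0.2 -0.2  0.8 -0. ]
jaw- [ 0.5889 -0.2545  0.1189] [-0.  0. -0.  0.]
pin [ 0.5926 -0.2357  0.1677] [  1.8  -3.5  -3.    0.3  10.9 -11.3]
wrist px jaw+,strip,jaw- [335.9 240.2] [290.7, 239.1] [286.7 238.8]
scene px jaw+,strip,jaw- [440.  254.7] [449.0, 244.1] [455.2 261.3]
```

```bash
python3 -c "
from workcell import bot
print(bot.job_done())"
```

```text
the job is handed in; nothing more can be done
None
```

I've handed the job in: the strip stands fully home in the brown block's slot and is released, and the clamp is held squeezed open astride its top. By camera estimates the jaws are within about 2 mm of centred, the tips are about 30 mm below the top edge, and nothing touches the strip; the clock read about 21 s of the 58 s, and the verdict was not shown.

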